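Hang the mallet in the ring stand

TASK

Take the square-headed mallet out of the black tool block and hang it in the ring stand with the wide ring: lower it handle-first down through the ring until its head rests on the ring, and only then let go, so that it hangs there upright. Leave the round-headed hammer standing in the block.

Things in the scene. Friction and masses are not known exactly. Their poses are not given: they have to be found in the camera images.
- mallet: Mallet, 0.15-0.3 kg, standing handle-down in one socket of the tool block. Wooden handle 18 mm thick, 85 mm long. Flat-sided head on top: aluminium with a grey plastic face at each end, 30 mm (x) by 72 mm (y), 40 mm high. Origin: centre of the handle's bottom end, z up the handle; head at z = 85 to 125 mm. Grip the upper part of the head from above across its 30 mm (x); lift it straight up.
- hammer: The other tool in the block, to be left there: loose hammer with the same handle and a round barrel head of steel, 26 mm in diameter and 56 mm long along y, its axis 95 mm above the origin. Origin: centre of the bottom end of the handle, z up.
- tool_block: Fixed black plastic block, 56 (x) x 146 (y) x 45 mm high, on the right of the worktop. Two sockets, 42 mm to either side of its centre along y, 24 mm wide and 37 mm deep (floor 8 mm above the worktop). The tools' heads lie along the row within 9 degrees and have over 10 mm between them. Origin: centre of its underside, z up.
- wide_ring (a point): Centre of the wide ring, at its top, 115 mm above the worktop; z up. Level ring of 8 mm steel wire, 38 mm inside, 54 mm outside, on a fixed stand at the left; its post (+x side) is no higher. Head rests on it at any yaw, mallet origin then 85 mm below this point. A like stand beside it, on either side, over 90 mm off, has a 14 mm ring, too small for the handle.
There are look-alikes about, which are no part of the job. Leave any purple look-alike of the mallet alone.

How it is judged:
On the way:
1. the mallet, still held by the fingers, has its handle down through the wide ring and its head less than 20 mm above the ring (contact force between the fingers and mallet above 1 N and horizontal distance between mallet and wide_ring below 0.02 m and z of mallet in the frame of wide_ring below -0.065 m), for 0.1 s.
At the end, for the whole second after the job is handed in: The mallet hangs at rest in the wide ring, handle down through it: bottom end of the handle within 20 mm of the ring's axis, head resting on the ring (within 6 mm), upright within 10 degrees; the hammer still stands in its socket (moved less than 20 mm, leaning less than 17 degrees) (horizontal distance between mallet and wide_ring below 0.02 m and z of mallet in the frame of wide_ring between -0.092 and -0.079 m and angle between mallet's own z axis and vertical below 0.18 rad and linear speed of mallet below 0.02 m/s and distance of hammer from where it was at the start of the episode below 0.02 m and angle between hammer's own z axis and vertical below 0.3 rad); the robot touches nothing.
It fails at once if the hammer is taken out of its socket (distance of hammer from where it was at the start of the episode above 0.03 m).
It also fails if it takes over 40 s, if anything falls off the work surface, if the arm or the gripper's body presses on something with over 40 N, if the wrist force passes 120 N, or if a joint passes its speed limit or range.

ROBOT

A 7-joint arm with a two-finger parallel gripper is mounted at the origin on a cart in front of the work surface, level with it; the furniture and walls round the work are solid. World frame = base frame: x ahead of the robot, y to its left, z up, the work surface at z = 0. Lengths are in m, angles in rad, forces in N, time in s.
With the tool pointing down it reaches from about 0.35 to 0.9 m from the base axis. Payload 19.9 kg.
Tool frame: the origin (TCP) lies at the very end of the fingers, on their centre line; the grasp point (between the pads) lies manip.hold_point_z behind it (manip.hold_point_z is the distance from the TCP to the grasp point, in m); z points along the fingers, y is the line along which they close (so a half turn about z gives the same grasp; the last joint's range is limited). The gripper opens to 85 mm and grips with 20 to 120 N. Pads are 22 mm wide; open, the fingers measure 114 mm over their backs; the gripper's body (76 mm by 85 mm) begins 54 mm behind the grasp point. The pads swing forward as they close: fully open they stand 13 mm farther back than shut.
Start: joints at [-1.171, 0.417, -0.01, 1.614, 0.005, 1.111, -0.053], TCP at [0.267, 0.565, 0.231] pointing down, gripper open.
Joint ranges: [-2.81, 2.81], [-0.39, 2.02], [-1.27, 1.25], [0.06, 2.57], [-1.19, 4.33], [0.19, 2], [-2.82, 2.82]. Speed limits (rad/s): [1.89, 1.89, 2.39, 2.39, 3.01, 3.01, 3.01].

INTERFACE

Orientations are given as a rotation vector (axis times angle).
In Python, from rig import manip gives the robot as it stands.
- The arm moves only by the shell command python3 -m crank 'ROWS' [OPENING] [FORCE]. ROWS is JSON, a list of rows, each a list of 2 entries, a list of its own where there are three numbers: the shift along the world's x, y, z scaled (see below), then the turn, a rotation vector about the world's x, y, z scaled (see below). A call has 1 to 5 rows; each row shifts and turns the commanded pose from where the row before left it; what a row does not reach is not made up. The controller multiplies each number of a shift by 6 cm and each number of a turn by 360 degrees. A row lasts 1/8 s, in which the tool goes at most 62.5 mm and 10.7 degrees, less where a joint would pass 70% of its speed; a pose out of reach is approached as far as the arm can. A call with a number of a shift or a turn outside -1 to 1 is refused whole. A call with a gripper value outside its range is refused whole. OPENING is the opening, from 0 (shut) to 1 (fully open), set as the call begins (- or left out, the last holds). The fingers move at their own pace and stop on an object; FORCE is the grip in N (left out, the last holds). Time passes only in rows, so rows that do not move let the fingers close. It gives the time, the measured TCP pose, the force, the opening and the grip force at its end, in the units of the state.
- manip.observe(): the state, without advancing time (a new reading comes with each control period).
- manip.capture(name): name is "scene" or "top" or "wrist"; returns a dict with "color" (420x560x3 uint8, red, green, blue), "z_map" (420x560 float32, m along the optical axis (not along the pixel's ray), 0 where there is no reading), "mtx" (3x3 intrinsics, pixels), "distortion" ([k1, k2, p1, p2, k3] as OpenCV has them; the pictures are not rectified), "R" (3x3) and "t" (3): a world point X has camera coordinates R X + t; the wrist camera has in their place "hand_eye" (4x4, takes a point from camera to tool coordinates, whose origin is the TCP and whose axes are the flange's). Camera axes: x right, y down, z forward; pixel columns grow to the right and rows downward; lengths in m; the calibration is good to about 2 mm. A picture is of the moment at which its call begins: read the wrist's pose just before it.
- manip.sign_off(): hands the job in; it is judged then, once.
The state is a dict: "t": time; "joints": joint angles; "joint_vel": joint speeds; "joint_torque": joint torques, N m; "eef_pos": TCP position; "tool_rot": TCP orientation; "force": force on the tool from outside, world axes, zero at the start; "wrist_torque": the same for the moment, N m; "opening": finger opening in m; "finger_force": force on a finger pad.
Only numpy, scipy, OpenCV 4.12 (cv2) and the standard library are available. Lean on these libraries where they do the work, as an engineer would, in place of code of your own. Each camera call takes 0.05 s, during which the arm holds its last target. There are 200 camera calls.

## Working session

There is one attempt and no reset: what is moved stays moved. The work goes in short steps, Python scripts to look and compute and a shell command to move; the robot and the scene stay as the last step left them, time stands still between calls to the robot, and variables do not carry over. Pictures are saved under pics/ and viewed, at most 10 in all, crops included, and the job is handed in when it is done.

```bash
mkdir -p pics; cat > h.py <<'E'
import numpy as np,cv2
from rig import manip
from scipy.spatial.transform import Rotation as Ro
def cam(n):
    s=manip.observe(); c=manip.capture(n)
    if 'hand_eye' in c:
        T=np.eye(4);T[:3,:3]=Ro.from_rotvec(s['tool_rot']).as_matrix();T[:3,3]=s['eef_pos']
        M=T@np.array(c['hand_eye']); c['Rw'],c['o']=M[:3,:3],M[:3,3]
    else:
        R=np.array(c['R']);c['Rw'],c['o']=R.T,-R.T@np.array(c['t'])
    return c
def rays(c,uv):
    p=cv2.undistortPoints(np.array(uv,float).reshape(-1,1,2),np.array(c['mtx']),np.array(c['distortion'])).reshape(-1,2)
    return np.c_[p,np.ones(len(p))]@c['Rw'].T
def plane(c,uv,z):
    d=rays(c,uv); return c['o']+d*((z-c['o'][2])/d[:,2])[:,None]
def cloud(c):
    h,w=c['z_map'].shape
    g=np.stack(np.meshgrid(np.arange(w),np.arange(h)),-1).reshape(-1,2)
    return (c['o']+rays(c,g)*c['z_map'].reshape(-1,1)).reshape(h,w,3)
E
python3 - <<'E'
from h import *
print(manip.observe(),manip.hold_point_z)
a=[cam(n) for n in('top','scene')]
for c,n in zip(a,('top','scene')): cv2.imwrite(f'pics/{n}0.png',c['color'][:,:,::-1]); print(c['o'])
np.savez('c.npz',top=cloud(a[0]),scene=cloud(a[1]),tc=a[0]['color'],sc=a[1]['color'])
E
```

```text
{'t': 0.0, 'joints': array([-1.17151136,  0.41795891, -0.01028256,  1.61416371,  0.0047071 ,
        1.11071175, -0.05300253]), 'joint_vel': array([ 0.00103522, -0.00040586, -0.00114952, -0.00086925,  0.00044871,
       -0.00023918, -0.00050102]), 'joint_torque': array([-9.74207760e-04, -8.64438486e+01,  6.78544622e-01, -4.34919977e+01,
        1.90661964e-02,  7.39397365e-03, -6.06256276e-05]), 'eef_pos': array([0.26653088, 0.56493749, 0.23067417]), 'tool_rot': array([-6.86771416e-01, -3.06544093e+00,  1.89691258e-03]), 'force': array([-0.2344401 , -0.21386862,  0.09508061]), 'wrist_torque': array([-0.0576285 , -0.01654534, -0.00638485]), 'finger_force': 0.0, 'opening': 0.08530229818300825} 0.0187
[0.35852052 0.06158667 1.44580832]
[ 1.01049795 -0.47255446  0.70012517]
```

View pics/top0.png

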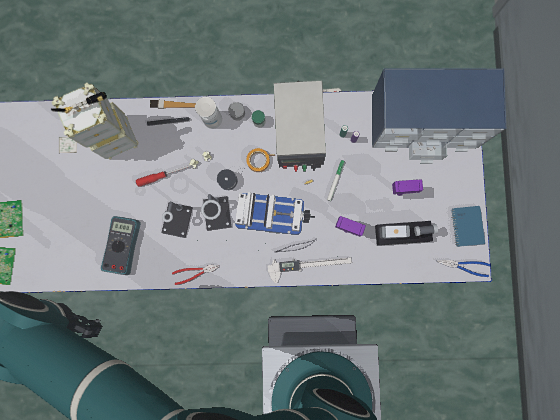

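View pics/scene0.png

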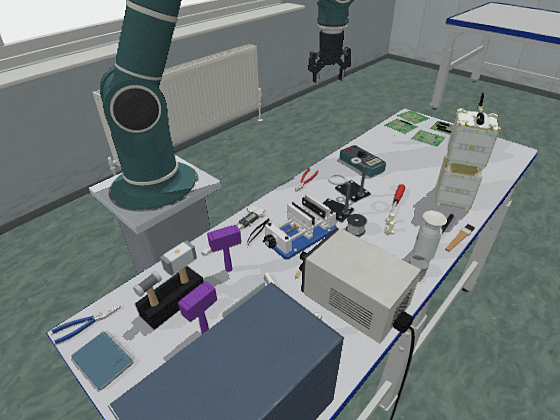

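The block is at top (405,232). The candidates there are the square light head at (397,231), which is the mallet, the round head at (423,231), which is the hammer, and two purple look-alikes at (407,187) and (350,226). The ring stands are near (178,220) and (216,212). I'll confirm with an enlarged crop.

```bash
python3 - <<'E'
from h import *
d=np.load('c.npz');t=d['tc'][:,:,::-1];s=d['sc'][:,:,::-1]
f=lambda a,w,h:cv2.resize(a,(w,h),interpolation=cv2.INTER_CUBIC)
A=f(t[170:245,150:250],400,300);B=f(t[205:255,365:440],400,300)
C=f(s[150:240,310:430],400,300);D=f(s[225:330,120:260],400,300)
cv2.imwrite('pics/z.png',np.vstack([np.hstack([A,B]),np.hstack([C,D])]))
P=d['top']
np.set_printoptions(suppress=True,precision=3)
for u,v in[(178,220),(211,210),(216,212),(180,183),(397,231),(423,231),(405,232)]:print(u,v,P[v,u])
# block area z profile
for v in range(224,242,3):print(v,(P[v,374:440:3,2]*1000).astype(int))
for v in range(195,232,3):print(v,(P[v,160:236:3,2]*1000).astype(int))
E
```

```text
178 220 [0.507 0.39  0.01 ]
211 210 [0.532 0.296 0.011]
216 212 [0.526 0.282 0.011]
180 183 [0.614 0.387 0.001]
397 231 [ 0.451 -0.2    0.132]
423 231 [ 0.451 -0.272  0.111]
405 232 [ 0.447 -0.22   0.137]
224 [  6   2  47  45  50  47  48  45  47  47  42  42  45  41  45  49  42  43
  50   2 108   5]
227 [  1  41 107 137 131 130 137 133 134 137 130 133  43  45 111 111 108 110
 113 112 113 118]
230 [  3  38 117 129 134 128 130 133 135 130 132 134  47  49 114 122 114 117
 119 114 116 117]
233 [  2  29 108 132 128 135 134 135 132 135 133 130  45  44 109 114 111 108
 108 104 109   1]
236 [ -3  29 106 139 134 134 130 132 134 135 137 131  43  47  41  47  40  50
  49  50  -1  -3]
239 [ 5 21 43 42 47 46 47 49 42 43 48 42 46 50 44 45 48 47 43 49 -1  0]
195 [  1   1   4   4   5   1   6  -4   2   2   0   0  -4  -4   4   2 114 112
   0   3   3   2  -2   3   2   4]
198 [ -1   3   1  -5   3   0  -4   1  -1   2   0   0   0   0   0   2 115 109
  61  10   8   9  13   4  -6   0]
201 [  1   1  -4   1  -1   0   3  -1   3   4  -2   2   4   5   1 111 118 113
 117  14   7   6  11   3   4   3]
204 [  1   6   
[... 394 characters left out ...]
 0   3   4 113  11   9   5
  10 117   7   8   8   9   8   0]
216 [  3 118   8   7 115  11   7   6   9   4   4   2   2  -2   0 112 109   8
 113 111  11   8   6  10   7   0]
219 [  0 113 115 115 112  10   9   8   9  12   2   1   4   2   0   0 116 116
   8   7  15   3   7  10   6   2]
222 [  0   0 108  15  10   8  11   7   4   6  -4   6   0   0  -5   0   3   4
  10   7   2   8   8   9   5  53]
225 [  -7    7    9    5   10    4    9    3   13   13   -6   -1    3    5
    0    2   14    7    7    6    9    5    9 1445    0   11]
228 [-3 13 12 11  7  6  7 10 12 13 -2 -5 -2  2  0  2 10 16  7  3 12  3  2  1
  2 -1]
231 [ 1 11  8  4  9  8 11 10 11  3 -4 -3  0  2  4  0  5  0  0  3  5  0 -5  0
  0  3]
```

View pics/z.png

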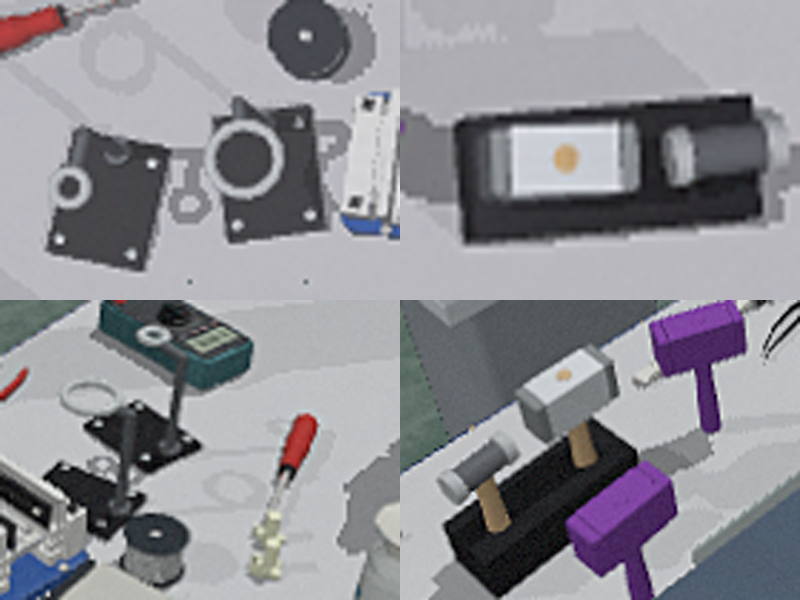

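The crop confirms it. Mallet: square aluminium head at top (396,231). Hammer: round barrel at (425,230). The purple ones are decoys. Wide ring is at (211,210), and the small one at (167,217). Next I'll measure them.

```bash
python3 - <<'E'
from h import *
np.set_printoptions(suppress=True,precision=4)
d=np.load('c.npz');P=d['top'];z=P[...,2]
c=cam('top')
def comp(m,u0,u1,v0,v1):
    k=np.zeros(z.shape,bool);k[v0:v1,u0:u1]=1;k&=m
    v,u=np.nonzero(k);return np.c_[u,v].astype(np.float32)
uv=comp(z>.12,370,414,215,245)
q=plane(c,uv,.133)[:,:2].astype(np.float32)
print('mallet',cv2.minAreaRect(q*1000),q.mean(0))
uv=comp((z>.095)&(z<.13),195,228,198,224);uv2=uv
q=plane(c,uv2,.115)[:,:2].astype(np.float32)
print('ring',cv2.minEnclosingCircle(q*1000),cv2.fitEllipse(q*1000))
print('ring manual',plane(c,[(210.8,209.5)],.115),'mallet manual',plane(c,[(396.1,231.3)],.133))
hs=c['color'].astype(int);pm=(hs[...,0]>hs[...,1]+40)&(hs[...,2]>hs[...,1]+40)
print('purple top',z[pm].max(),'vise',np.percentile(z[190:235,235:310],99))
for n,b in(('path',P[205:235,250:400]),):print(n,np.percentile(b[...,2],99.5))
w=cam('wrist');cv2.imwrite('pics/w0.png',w['color'][:,:,::-1]);s=manip.observe()
print(Ro.from_rotvec(s['tool_rot']).as_matrix(),np.linalg.inv(Ro.from_rotvec(s['tool_rot']).as_matrix())@(w['o']-s['eef_pos']))
E
```

```text
mallet ((443.1430969238281, -183.8341064453125), (43.93412780761719, 96.3694076538086), 1.532834529876709) [ 0.4501 -0.1952]
ring ((523.8926391601562, 280.55029296875), 28.673564910888672) ((522.28173828125, 280.280029296875), (45.742530822753906, 49.23117446899414), 98.01213836669922)
ring manual [[0.5212 0.2798 0.115 ]] mallet manual [[ 0.45  -0.198  0.133]]
purple top 1.445808315770433 vise 0.09290716008571488
path 1.445808315770433
[[-0.9044  0.4267 -0.0002]
 [ 0.4267  0.9044 -0.0007]
 [-0.0001 -0.0007 -1.    ]] [ 0.0752 -0.0003 -0.1424]
```

```bash
python3 -m crank '[[[0.5,-0.3,0.5],[0,0,0]],[[0.5,-0.6,0.5],[0,0,-0.018]],[[0.5,-0.6,0.2],[0,0,-0.018]],[[0.4,-0.7,0],[0,0,-0.018]],[[0.3,-0.7,0],[0,0,-0.018]]]'; python3 -m crank '[[[0.3,-0.7,0],[0,0,-0.018]],[[0.2,-0.7,0],[0,0,-0.018]],[[0.2,-0.7,0],[0,0,-0.018]],[[0.1,-0.7,0],[0,0,-0.018]],[[0,-0.7,0],[0,0,-0.018]]]'
```

```text
t: 0.82
eef_pos: [0.3995, 0.3897, 0.3033]
tool_rot: [1.363, 2.831, 0.0]
force: [0.0, 0.4, 0.8]
opening: 0.0851
finger_force: 0.0
t: 1.45
eef_pos: [0.4468, 0.1797, 0.3032]
tool_rot: [-2.098, -2.338, 0.0]
force: [-0.0, -0.5, -0.3]
opening: 0.0855
finger_force: 0.0
```

```bash
python3 -m crank '[[[0,-0.7,0],[0,0,-0.018]],[[0,-0.7,0],[0,0,0]],[[0,-0.7,0],[0,0,0]],[[0,-0.7,0],[0,0,0]],[[0,-0.7,0],[0,0,0]]]'; python3 -m crank '[[[0,-0.7,-0.2],[0,0,0]],[[0,-0.7,-0.3],[0,0,0]],[[0,-0.7,-0.3],[0,0,0]],[[0,-0.7,0],[0,0,0]],[[0,0,0],[0,0,0]]]'
python3 - <<'E'
from h import *
np.set_printoptions(suppress=True,precision=4)
c=cam('wrist');P=cloud(c);cv2.imwrite('pics/w1.png',c['color'][:,:,::-1])
np.savez('w1.npz',P=P)
z=P[...,2];m=((z>.12)&(z<.145)).astype(np.uint8)
n,l,st,ce=cv2.connectedComponentsWithStats(m)
for i in range(1,n):
    if st[i,4]>300:
        v,u=np.nonzero(l==i);q=plane(c,np.c_[u,v],.133)[:,:2].astype(np.float32)
        print(st[i],cv2.minAreaRect(q*1000),np.median(z[l==i]))
s=manip.observe();R=Ro.from_rotvec(s['tool_rot']).as_matrix();print(s['eef_pos'],np.degrees(np.arctan2(R[1,1],R[0,1])))
E
```

```text
t: 2.08
eef_pos: [0.4464, -0.0301, 0.3033]
tool_rot: [-2.222, -2.22, -0.0]
force: [0.3, -0.4, -0.8]
opening: 0.0857
finger_force: 0.0
t: 2.7
eef_pos: [0.4459, -0.1996, 0.2551]
tool_rot: [2.227, 2.215, -0.002]
force: [0.5, 0.9, 0.3]
opening: 0.0853
finger_force: 0.0
[ 273    0   76  102 4328] ((469.314453125, -87.27555847167969), (69.13987731933594, 29.324790954589844), 67.9251480102539) 0.12475981607391201
[ 264  155   40   94 3618] ((451.6052551269531, -197.2294921875), (29.213680267333984, 72.74539184570312), 0.8976713418960571) 0.1327730134440136
[ 406  206   43   83 2935] ((565.789794921875, -235.18478393554688), (30.876506805419922, 70.56167602539062), 1.8142894506454468) 0.12473056294443619
[537 279  23  74 724] ((692.0357055664062, -303.387939453125), (76.19528198242188, 14.998408317565918), 89.52183532714844) 0.1264188091361387
[ 0.4463 -0.1978  0.2551] -0.1939316042554456
```

View pics/w1.png

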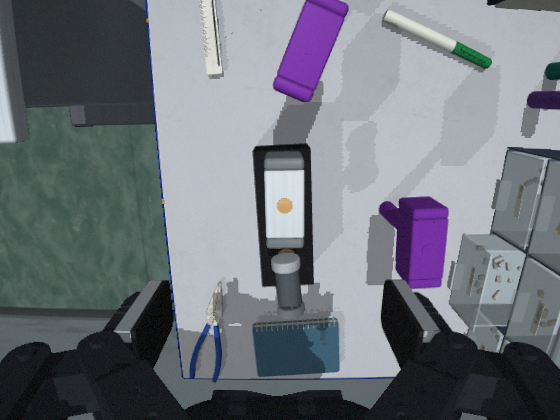

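The wrist view shows the mallet head at (284,202) with the hammer behind it at (288,285), and clear space on both sides for the fingers. I'm going down to it.

```bash
python3 -m crank '[[[0.09,0.01,-0.5],[0,0,0.002]],[[0,0,-0.6],[0,0,0]],[[0,0,-0.6],[0,0,0]],[[0,0,-0.5],[0,0,0]],[[0,0,-0.35],[0,0,0]]]' && python3 -m crank '[[[0,0,0],[0,0,0]],[[0,0,0],[0,0,0]],[[0,0,0],[0,0,0]],[[0,0,0],[0,0,0]],[[0,0,0],[0,0,0]]]' 0.1 60
```

```text
t: 3.38
eef_pos: [0.452, -0.1948, 0.101]
tool_rot: [-2.206, -2.235, 0.0]
force: [0.2, 0.7, 0.3]
opening: 0.0855
finger_force: 0.0
t: 4.0
eef_pos: [0.4525, -0.1962, 0.1033]
tool_rot: [2.208, 2.234, 0.002]
force: [-2.4, 0.4, 11.5]
opening: 0.0288
finger_force: 58.4
```

```bash
python3 -m crank '[[[0,0,0.2],[0,0,0]],[[0,0,0.4],[0,0,0]],[[0,0,0.6],[0,0,0]],[[0,0,0.6],[0,0,0]],[[0,0,0.6],[0,0,0]]]'; python3 -m crank '[[[0,0,0.6],[0,0,0]],[[0,0,0.3],[0,0,0]],[[0,0,0],[0,0,0]],[[0,0,0],[0,0,0]]]'
python3 - <<'E'
from h import *
np.set_printoptions(suppress=True,precision=4)
a=cam('wrist');b=cam('scene')
cv2.imwrite('pics/l.png',np.hstack([a['color'][:,:,::-1][:,100:480],b['color'][:,:,::-1][100:340,60:300].repeat(1,0).copy() if 0 else cv2.resize(b['color'][130:340,60:270,::-1],(420,420))]))
s=manip.observe();print(s['eef_pos'])
P=cloud(a);z=P[...,2]-s['eef_pos'][2];m=((z>.01)&(z<.05)&(np.hypot(P[...,0]-.452,P[...,1]+.197)<.045)).astype(np.uint8)
v,u=np.nonzero(m);zt=np.median(P[v,u,2]);print(zt,len(u));q=plane(a,np.c_[u,v],zt)[:,:2].astype(np.float32);print(cv2.minAreaRect(q*1000))
E
```

```text
t: 4.62
eef_pos: [0.4518, -0.1963, 0.2483]
tool_rot: [2.209, 2.233, 0.001]
force: [0.4, 0.7, -1.3]
opening: 0.029
finger_force: 59.8
t: 5.12
eef_pos: [0.4517, -0.196, 0.2997]
tool_rot: [-2.208, -2.234, 0.001]
force: [0.4, 0.0, -1.7]
opening: 0.0294
finger_force: 60.0
[ 0.4516 -0.196   0.2995]
0.3292178624357683 19716
((457.723876953125, -202.0528564453125), (72.5177230834961, 88.88406372070312), 45.8141975402832)
```

View pics/l.png

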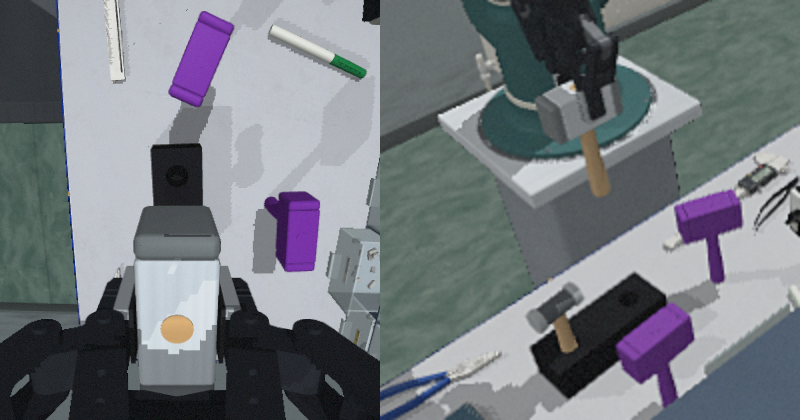

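The mallet is held upright, with the orange handle end at (177,328) in the left crop, and the hammer is undisturbed. I'll move towards the ring and look before it gets hidden by the head.

```bash
python3 -m crank '[[[0.1,0.3,0],[0,0,0]],[[0.2,0.6,0],[0,0,0]],[[0.2,0.7,0],[0,0,0]],[[0.2,0.7,0],[0,0,0]],[[0.2,0.7,0],[0,0,0]]]'; python3 -m crank '[[[0.2,0.7,0],[0,0,0]],[[0.1,0.6,0],[0,0,0]],[[0,0.4,0],[0,0,0]],[[0,0.1,0],[0,0,0]],[[0,0,0],[0,0,0]]]'
python3 - <<'E'
from h import *
np.set_printoptions(suppress=True,precision=4)
s=manip.observe();c=cam('wrist');P=cloud(c);z=P[...,2]
cv2.imwrite('pics/r.png',c['color'][:,:,::-1])
g=c['color'].min(2)
m=((z>.095)&(z<.13)).astype(np.uint8)
n,l,st,ce=cv2.connectedComponentsWithStats(m)
for i in range(1,n):
    if st[i,4]>150:
        cs,_=cv2.findContours((l==i).astype(np.uint8),cv2.RETR_CCOMP,cv2.CHAIN_APPROX_NONE)
        for k in cs:
            if len(k)>30:
                q=plane(c,k.reshape(-1,2),.113)[:,:2].astype(np.float32)*1000;print(st[i],len(k),cv2.fitEllipse(q))
ok=np.abs(P[...,2]-s['eef_pos'][2]-.03)<.006
h=cv2.cvtColor(c['color'],cv2.COLOR_RGB2HSV);o=(h[...,1]>90)&(h[...,0]<25)&ok
v,u=np.nonzero(o);print('disc',len(u),plane(c,[(u.mean(),v.mean())],s['eef_pos'][2]+.0297),s['eef_pos'])
E
```

```text
t: 5.85
eef_pos: [0.5061, -0.0148, 0.2996]
tool_rot: [-2.208, -2.234, 0.001]
force: [0.3, -0.2, -1.7]
opening: 0.0292
finger_force: 59.9
t: 6.48
eef_pos: [0.5239, 0.0914, 0.2998]
tool_rot: [-2.209, -2.234, 0.002]
force: [-0.0, -1.2, -1.3]
opening: 0.029
finger_force: 59.9
[  381   174   179   134 20982] 593 ((731.029541015625, 34.67951965332031), (158.7357177734375, 209.4749298095703), 80.21003723144531)
disc 695 [[0.5246 0.0886 0.3295]] [0.5239 0.0914 0.2998]
```

View pics/r.png

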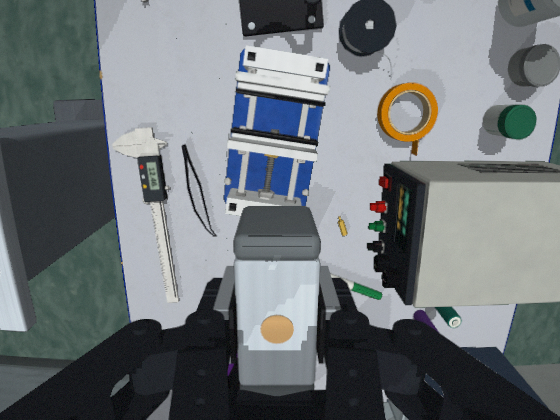

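The ring is just beyond the top edge of the image. I'll move 60 mm on.

```bash
python3 -m crank '[[[0,0.3,0],[0,0,0]],[[0,0.5,0],[0,0,0]],[[0,0.2,0],[0,0,0]],[[0,0,0],[0,0,0]]]'
python3 - <<'E'
from h import *
np.set_printoptions(suppress=True,precision=4)
s=manip.observe();c=cam('wrist');P=cloud(c);z=P[...,2]
cv2.imwrite('pics/r2.png',c['color'][:,:,::-1])
m=((z>.095)&(z<.13)&(P[...,1]>.2)).astype(np.uint8)
n,l,st,ce=cv2.connectedComponentsWithStats(m)
for i in range(1,n):
    if st[i,4]>150:
        cs,_=cv2.findContours((l==i).astype(np.uint8),cv2.RETR_CCOMP,cv2.CHAIN_APPROX_NONE)
        for k in cs:
            if len(k)>30:
                q=plane(c,k.reshape(-1,2),.111)[:,:2].astype(np.float32)*1000;print(st[i],len(k),cv2.fitEllipse(q))
print(s['eef_pos'])
E
```

```text
t: 7.02
eef_pos: [0.524, 0.1523, 0.3001]
tool_rot: [-2.207, -2.235, 0.001]
force: [0.4, -0.3, -1.9]
opening: 0.029
finger_force: 59.9
[ 246    7   81   68 1930] 217 ((526.2486572265625, 278.7740478515625), (50.78886032104492, 62.26880645751953), 95.95558166503906)
[ 246    7   81   68 1930] 131 ((523.3936157226562, 278.516357421875), (37.70357131958008, 37.973392486572266), 157.5060577392578)
[0.524  0.1523 0.3001]
```

View pics/r2.png

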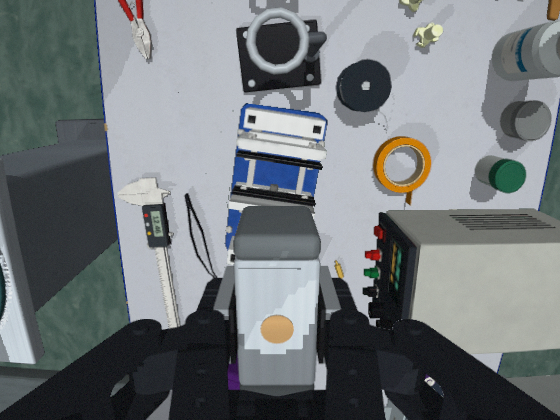

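The wide ring is at (278,40), with its centre at (0.5234, 0.2785) and an inner diameter of 37.9 mm. I'll go above it.

```bash
python3 -m crank '[[[-0.02,0.4,0],[0,0,0]],[[0,0.7,0],[0,0,0]],[[0,0.7,0],[0,0,0]],[[0,0.34,0],[0,0,0]],[[0,0,0],[0,0,0]]]'; python3 -m crank '[[[0,0,-0.3],[0,0,0]],[[0,0,-0.5],[0,0,0]],[[0,0,-0.4],[0,0,0]],[[0,0,0],[0,0,0]],[[0,0,0],[0,0,0]]]'
python3 - <<'E'
from h import *
a=cam('scene');b=cam('wrist');s=manip.observe();print(s['eef_pos'])
h=cv2.cvtColor(b['color'],cv2.COLOR_RGB2HSV);P=cloud(b);o=(h[...,1]>90)&(h[...,0]<25)&(np.abs(P[...,2]-s['eef_pos'][2]-.03)<.006)
v,u=np.nonzero(o);print(plane(b,[(u.mean(),v.mean())],s['eef_pos'][2]+.0297))
cv2.imwrite('pics/d.png',np.hstack([cv2.resize(a['color'][100:240,270:430,::-1],(480,420)),cv2.resize(b['color'][:,:,::-1],(320,420))]))
E
```

```text
t: 7.7
eef_pos: [0.5229, 0.2804, 0.3]
tool_rot: [2.208, 2.235, -0.001]
force: [-0.0, -1.0, -1.8]
opening: 0.0294
finger_force: 59.9
t: 8.32
eef_pos: [0.5233, 0.2795, 0.2289]
tool_rot: [2.21, 2.233, 0.001]
force: [-0.1, 0.4, -1.3]
opening: 0.0288
finger_force: 59.8
[0.52335217 0.28005916 0.22924462]
[[0.5240114  0.27710788 0.25894462]]
```

View pics/d.png

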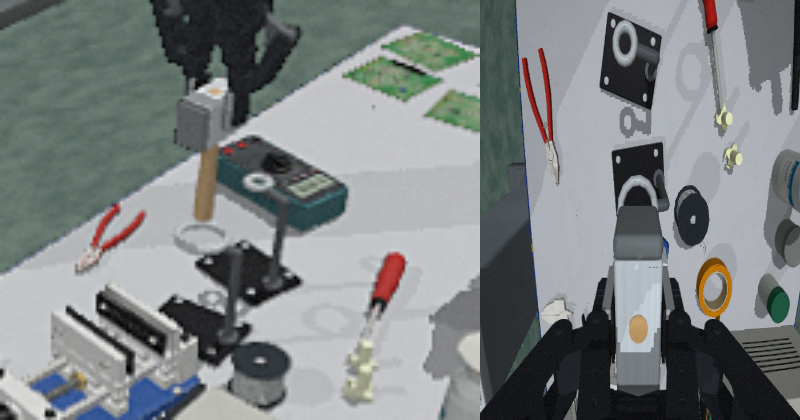

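The handle's lower end (205,215) is right above the ring (203,237). I'll lower it.

```bash
python3 -m crank '[[[0,0.02,-0.3],[0,0,0]],[[0,0,-0.5],[0,0,0]],[[0,0,-0.5],[0,0,0]],[[0,0,-0.3],[0,0,0]],[[0,0,0],[0,0,0]]]'; python3 -m crank '[[[0,0,-0.03],[0,0,0]],[[0,0,-0.03],[0,0,0]],[[0,0,-0.03],[0,0,0]],[[0,0,0],[0,0,0]]]'
```

```text
t: 9.05
eef_pos: [0.5223, 0.2811, 0.1311]
tool_rot: [-2.208, -2.234, 0.003]
force: [-0.8, 0.2, -0.2]
opening: 0.029
finger_force: 59.9
t: 9.55
eef_pos: [0.5229, 0.2815, 0.127]
tool_rot: [-2.208, -2.234, -0.0]
force: [0.2, 0.8, -1.4]
opening: 0.0294
finger_force: 59.9
```

```bash
python3 -m crank '[[[0,0,-0.02],[0,0,0]],[[0,0,0],[0,0,0]]]'; python3 -m crank '[[[0,0,-0.02],[0,0,0]],[[0,0,0],[0,0,0]]]'
```

```text
t: 9.8
eef_pos: [0.5228, 0.2814, 0.1256]
tool_rot: [-2.209, -2.234, 0.0]
force: [-0.2, 0.3, -3.2]
opening: 0.0289
finger_force: 59.9
t: 10.05
eef_pos: [0.5229, 0.2815, 0.1253]
tool_rot: [-2.208, -2.234, -0.0]
force: [-4.9, -2.3, 12.8]
opening: 0.0292
finger_force: 61.9
```

The head is in contact with the ring, so I'll release and retreat.

```bash
python3 -m crank '[[[0,0,0.01],[0,0,0]],[[0,0,0],[0,0,0]]]' - 20; python3 -m crank '[[[0,0,0],[0,0,0]],[[0,0,0],[0,0,0]],[[0,0,0],[0,0,0]],[[0,0,0],[0,0,0]],[[0,0,0],[0,0,0]]]' 0.85; python3 -m crank '[[[0,0,0.2],[0,0,0]],[[0,0,0.5],[0,0,0]],[[0,0,0.6],[0,0,0]],[[0,0,0.6],[0,0,0]],[[0,0,0.4],[0,0,0]]]';python3 -m crank '[[[0,0,0],[0,0,0]],[[0,0,0],[0,0,0]]]'
python3 - <<'E'
from h import *
np.set_printoptions(suppress=True,precision=4)
a=cam('scene');b=cam('wrist')
P=cloud(b);z=P[...,2];m=(np.abs(z-.155)<.012)&(np.hypot(P[...,0]-.523,P[...,1]-.279)<.05)
v,u=np.nonzero(m);zt=np.median(z[m]);q=plane(b,np.c_[u,v],zt)[:,:2].astype(np.float32)*1000
print(zt,cv2.minAreaRect(q),[np.median(z[m&(P[...,1]<.265)]),np.median(z[m&(P[...,1]>.295)])])
cv2.imwrite('pics/e.png',np.hstack([cv2.resize(a['color'][100:240,270:430,::-1],(480,420)),cv2.resize(a['color'][225:330,120:260,::-1],(320,420))]))
E
```

```text
t: 10.3
eef_pos: [0.5229, 0.2815, 0.1253]
tool_rot: [-2.209, -2.234, -0.0]
force: [-2.3, -1.5, 6.5]
opening: 0.029
finger_force: 60.8
t: 10.92
eef_pos: [0.5228, 0.2814, 0.125]
tool_rot: [-2.208, -2.234, 0.0]
force: [0.3, 1.1, 0.1]
opening: 0.0726
finger_force: 0.0
t: 11.55
eef_pos: [0.5232, 0.2814, 0.2657]
tool_rot: [2.209, 2.234, 0.003]
force: [-0.3, 0.3, -0.1]
opening: 0.0728
finger_force: 0.0
t: 11.8
eef_pos: [0.5226, 0.2813, 0.2629]
tool_rot: [-2.208, -2.234, 0.001]
force: [-0.3, -0.5, -0.7]
opening: 0.0725
finger_force: 0.0
0.1547100474018476 ((523.0755615234375, 280.4363708496094), (29.785907745361328, 72.0552978515625), 0.6664698123931885) [np.float64(0.15469875699481578), np.float64(0.15450897256890156)]
```

View pics/e.png

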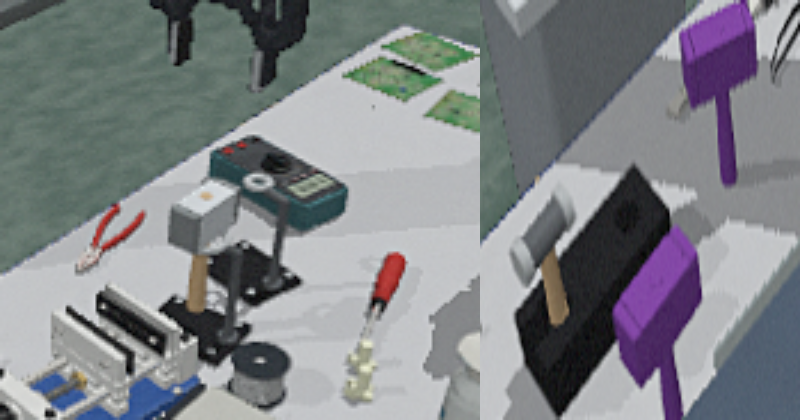

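The mallet hangs level in the ring at (205,225), its top at z = 0.155, and the hammer still stands in the block. The gripper is clear, so I'm handing in.

```bash
python3 -c "from rig import manip;print(manip.sign_off())"
```

```text
the job is handed in; nothing more can be done
None
```

The mallet hangs upright in the wide ring, about 2 mm off its axis, the hammer still stands in the block, and I handed the job in at about 12 s; the hand-in gave no verdict.

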